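# Walk the magnetic strip onto the drying mat

### The job

Walk the long steel magnetic strip across the vanity shelf onto the thin white mat without lifting it: swing one end onto the mat's long centreline while the other end stays planted where it is, then swing the other end over while the first stays on the mat. It must end lying along the middle of the mat with neither end sticking out past the mat, so start with the end that keeps it within the mat's length. Let go of it, and leave the tumbler, brush pot, mascara and hair stick undisturbed.

Things in the scene. Friction and masses are not known exactly. Their poses are not given: they have to be found in the camera images.
- strip_mid (a point): Centre of the magnetic strip: a straight steel bar 240 mm long, 20 wide, 16 thick, about 0.4 kg, lying on the robot's side of the mat on two round rubber feet (16 mm across, 3 high) 108 mm either side of its middle, so it pivots about a foot. Underside 3 mm, top 19 mm, this point 11 mm above the shelf. y axis along the strip (to end_left), z up.
- end_left (a point): Middle of the strip's end face at its +y end, 120 mm from strip_mid, 11 mm above the shelf.
- end_right (a point): Middle of the strip's end face at its -y end, 120 mm from strip_mid, 11 mm above the shelf.
- mat: Thin white rectangular drying mat fixed flat on the shelf, 340 mm long, 70 mm wide, under 1 mm thick (no edge to catch on). Origin at its centre on the shelf; y along its length (its long centreline), x across it, away from the robot.
- tumbler: Bystander: cobalt glass tumbler, 72 mm across, 95 mm high, standing past an end or the far side of the mat. Origin at the centre of its foot.
- brush_pot: Bystander: white porcelain brush pot, about 76 mm across, 100 mm high, standing past an end or the far side of the mat. Origin at the centre of its foot.
- mascara: Bystander: slim upright mascara tube with a gold cap, 22 mm across, 108 mm high, standing past an end or the far side of the mat. Origin at the centre of its foot.
- hair_stick: Bystander: flat sandalwood hair stick, 184 mm long along its y axis, 10 mm wide (22 mm at its head), 8 mm thick, lying on the robot's side of the strip. Origin near its middle, on the shelf.

How it is judged (in metres and radians):
On the way:
1. one end of the strip has been swung onto the mat's centreline (within 30 mm) while the other end is still within 30 mm of where it started (((x of end_left in the frame of mat between -0.03 and 0.03 m and y of end_left in the frame of mat between -0.172 and 0.172 m and distance of end_right from where it was at the start of the episode below 0.03 m) or (x of end_right in the frame of mat between -0.03 and 0.03 m and y of end_right in the frame of mat between -0.172 and 0.172 m and distance of end_left from where it was at the start of the episode below 0.03 m))), for 0.2 s.
At the end, for the whole second after the job is handed in: Both ends of the strip lie within 25 mm of the mat's long centreline and no more than 2 mm beyond the mat's length (172 mm from its centre), the strip flat on its feet, at rest (x of end_left in the frame of mat between -0.025 and 0.025 m and x of end_right in the frame of mat between -0.025 and 0.025 m and y of end_left in the frame of mat between -0.172 and 0.172 m and y of end_right in the frame of mat between -0.172 and 0.172 m and height (world z) of strip_mid below 0.016 m and angle between strip_mid's own z axis and vertical below 0.1 rad and linear speed of strip below 0.02 m/s); the robot touches nothing.
It fails at once if the strip is lifted off the shelf (its middle more than 20 mm up) (height (world z) of strip_mid above 0.031 m).
It fails at once if both ends have left their starting places (by more than 40 mm) while neither is on the mat (within 40 mm of its centreline): dragged, not walked (distance of each of end_left, end_right from where it was at the start of the episode above 0.04 m and not (x of end_left in the frame of mat between -0.04 and 0.04 m) and not (x of end_right in the frame of mat between -0.04 and 0.04 m)).
It fails at once if a bystander is moved by more than 25 mm or knocked over (distance of any of tumbler, brush_pot, mascara, hair_stick from where it was at the start of the episode above 0.025 m or angle between any of tumbler, brush_pot, mascara, hair_stick's own z axis and vertical above 0.5 rad).
It also fails if it takes over 45 s, if anything falls off the work surface, if the arm or the gripper's body presses on something with over 40 N, if the wrist force passes 120 N, or if a joint passes its speed limit or range.

### The arm

A 6-joint arm with a two-finger parallel gripper is mounted at the origin on the work surface. World frame = base frame: x ahead of the robot, y to its left, z up, the work surface at z = 0. Lengths are in m, angles in degrees, forces in N, time in s.
With the tool pointing down it reaches from about 0.325 to 0.775 m from the base axis. Payload 5.5 kg.
Tool frame: the origin (TCP) lies at the centre of the arm's flange, where the gripper is bolted on; the fingertips stand 182 mm ahead of it and the grasp point (between the pads) lies 163 mm ahead of it; z points along the fingers, y is the direction in which the jaws open and shut (so a half turn about z gives the same grasp; the last joint's range is limited). The gripper opens to 88 mm and grips with 3 to 60 N. Pads are 20 mm wide; open, the fingers measure 115 mm over their backs; the gripper's body (75 mm by 178 mm) begins 61 mm behind the grasp point.
Start: joints at [60.579, 5.22, 70.514, -0, 104.267, -3.249], TCP at [0.265, 0.538, 0.405] pointing down, gripper open.
Joint ranges: [-164.24, 164.24], [-49.07, 125.15], [9.68, 141.18], [-86.29, 266.29], [3.28, 154.24], [-151.56, 151.56]. Speed limits (degrees/s): [147.25, 147.25, 172.46, 180, 180, 180].

### API

Orientations are given as [roll, pitch, yaw] about the fixed x, y, z axes, in that order (R = Rz(yaw) Ry(pitch) Rx(roll)).
In Python, from station import r gives the robot as it stands. The module is installed in compiled form; this text tells all that it offers. Calls block until the motion is done:
- r.reach(position, orientation): joint-space move of the TCP to a pose.
- r.servo_line(position, rotation=None, speed=0.15): straight line of the TCP; rotation=None keeps the orientation; speed is the mean speed in m/s.
- r.move_joints(angles): joint-space move.
- r.let_go() and r.grab(squeeze=None): open the fingers fully, or close them until they stop; squeeze is the grip in N (None keeps the last).
- r.wait(seconds).
- r.inverse_kinematics(position, orientation): joint angles nearest the present ones, or None.
- r.sense(): the state.
- r.snapshot(name): name is "side" or "top" or "wrist"; returns a dict with "frame" (400x640x3 uint8, red, green, blue), "fx", "fy", "cx", "cy" (pixels), "R" (3x3) and "t" (3): a world point X has camera coordinates R X + t. Camera axes: x right, y down, z forward; pixel columns grow to the right and rows downward; lengths in m; the calibration is good to about 2 mm. The wrist camera is an equidistant fisheye: a pixel r from the principal point sees the ray r / f radians off the axis. A picture is of the moment at which its call begins. There is no depth.
A pose or a line that the arm cannot do raises r.IKError and nothing moves.
- r.hand_in(): hands the job in, once; it reports no verdict.
The state is a dict: "clock": time; "joints": joint angles; "joint_vel": joint speeds; "joint_torque": joint torques, N m; "tcp_pos": TCP position; "orientation": TCP orientation; "contact_force": force on the tool from outside, world axes, zero at the start; "torque": the same for the moment, N m; "opening": finger opening in m.
Only numpy, scipy, OpenCV 4.12 (cv2) and the standard library are available. Lean on these libraries where they do the work, as an engineer would, in place of code of your own. Each camera call takes 0.05 s, during which the arm holds its last target.

## Working session

There is one attempt and no reset: what is moved stays moved. The work goes in short steps, each a Python script; the robot and the scene stay as the last script left them, time stands still between calls to the robot, and variables do not carry over. Pictures are saved under pics/ and viewed, and the job is handed in when it is done.

```bash
mkdir -p pics; python3 - <<'E'
from station import r
import cv2,pickle
for n in ("top","side"):
    s=r.snapshot(n); pickle.dump(s,open(f"{n}.pkl","wb"))
    cv2.imwrite(f"pics/{n}0.png",s["frame"][:,:,::-1])
    print(n,s["fx"],s["cx"],s["cy"],s["R"],s["t"])
print(r.sense())
E
```

```text
top 380.31535151200615 318.37124313349767 206.8897265130793 [[ 0.00849447 -0.99970779 -0.02263119]
 [-0.99881836 -0.00739956 -0.04803267]
 [ 0.04785118  0.02301246 -0.99858935]] [0.04049436 0.55515435 0.86505328]
side 419.7890645071695 321.9831367659932 205.36886944219953 [[ 0.85840747 -0.51258951  0.01971297]
 [-0.22831017 -0.41618781 -0.88014895]
 [ 0.45935942  0.75102576 -0.47428813]] [-0.46372266  0.20088941  0.61453593]
{'clock': 0.1, 'joints': array([ 6.05791195e+01,  5.25798416e+00,  7.05731640e+01, -4.51420860e-04,
        1.04268566e+02, -3.24648911e+00]), 'joint_vel': array([-0.01063825, -0.14943014, -0.15562252, -0.11652131, -0.15478437,
        0.0788132 ]), 'joint_torque': array([ 2.35269654e-03, -4.47855985e+01, -4.07571280e+01,  7.00725429e-02,
        2.84014572e-02, -8.28485440e-05]), 'tcp_pos': array([0.26466812, 0.5385229 , 0.40364606]), 'orientation': array([-1.79900421e+02, -5.20998084e-03,  1.53825493e+02]), 'contact_force': array([ 0.42726991, -0.07757889, -0.0141791 ]), 'torque': array([-0.02150941, -0.05077155, -0.03999061]), 'opening': 0.08811294215857941}
```

View pics/top0.png

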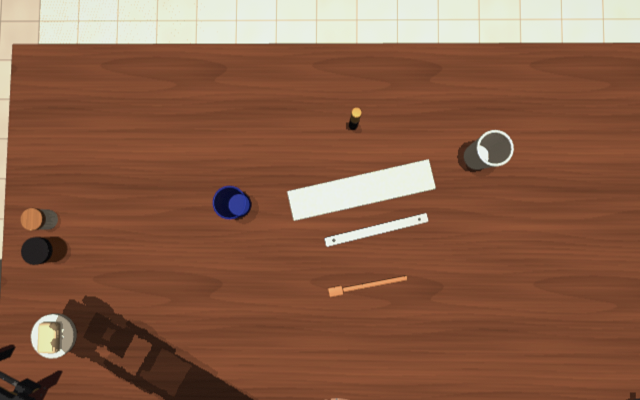

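View pics/side0.png

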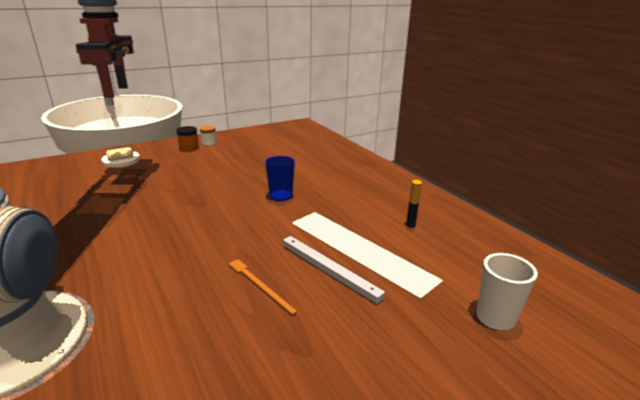

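```bash
python3 - <<'E'
import pickle,cv2
s=pickle.load(open("top.pkl","rb"))
c=s["frame"][150:305,280:445,::-1]
c=cv2.resize(c,None,fx=4.8,fy=3.8,interpolation=cv2.INTER_CUBIC)
c=cv2.resize(s["frame"][155:255,280:440,::-1],None,fx=5,fy=5,interpolation=cv2.INTER_CUBIC)
cv2.imwrite("pics/crop0.png",c)
E
```

```text
(no output)
```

View pics/crop0.png

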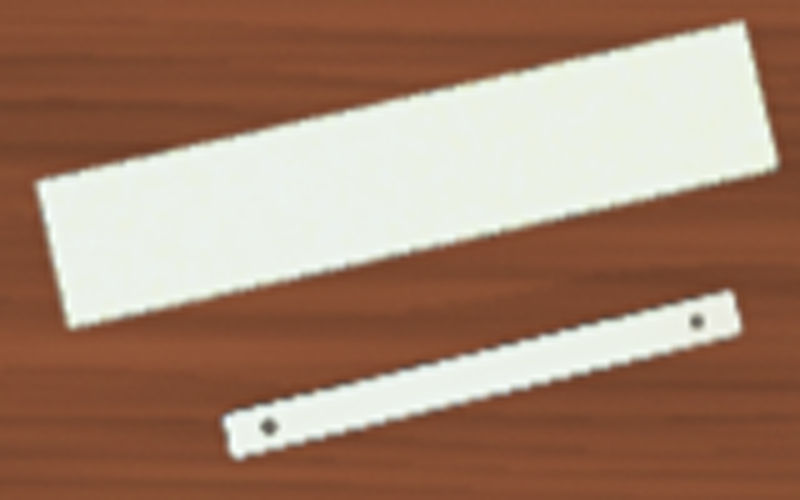

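```bash
cat > h.py <<'E'
import numpy as np,cv2,pickle
def proj(s,px,z):
    px=np.atleast_2d(np.array(px,float)); R=np.array(s["R"]);t=np.array(s["t"])
    d=np.c_[(px[:,0]-s["cx"])/s["fx"],(px[:,1]-s["cy"])/s["fy"],np.ones(len(px))]@R
    C=-R.T@t
    return C+d*((z-C[2])/d[:,2])[:,None]
def rects(s,x0=280,y0=150,x1=445,y1=260):
    f=s["frame"].copy(); m=(f.min(2)>130).astype(np.uint8)
    mm=np.zeros_like(m); mm[y0:y1,x0:x1]=m[y0:y1,x0:x1]
    return mm
E
python3 - <<'E'
from h import *
s=pickle.load(open("top.pkl","rb"))
c=lambda L:np.array(L)/5.+[280-.4,155-.4]
M=proj(s,c([(37,182),(743,20),(778,168),(70,328)]),0)
S=proj(s,c([(222,415),(733,290),(742,332),(233,459)]),.019)
F=proj(s,c([(269,427),(697,321)]),.019)
np.set_printoptions(precision=4,suppress=True)
mc=M.mean(0); ml=(M[0]+M[3]-M[1]-M[2])/2; print("mat",M[:,:2],mc,np.linalg.norm(ml))
u=ml[:2]/np.linalg.norm(ml); 
v=np.array([u[1],-u[0]]); print("u",u,"v",v,"yaw",np.degrees(np.arctan2(-u[0],u[1])))
def inm(p): return np.c_[(p[:,:2]-mc[:2])@v,(p[:,:2]-mc[:2])@u]
E=np.array([(S[0]+S[3])/2,(S[1]+S[2])/2]); print("ends L,R",E,np.linalg.norm(E[0]-E[1])); print(inm(E),inm(F),F)
d=E[0]-E[1];print("strip yaw",np.degrees(np.arctan2(-d[0],d[1])))
C=-np.array(s["R"]).T@np.array(s["t"]);print(C)
print("tumbler,pot,masc,stick",proj(s,[(238,205)],0),proj(s,[(477,156)],0),proj(s,[(352,127)],0),proj(s,[(329,292),(408,278)],0))
E
```

```text
mat [[ 0.5924  0.1195]
 [ 0.6708 -0.2115]
 [ 0.6012 -0.2274]
 [ 0.5238  0.1031]] [ 0.5971 -0.0541  0.    ] 0.33983484973026246
u [-0.2293  0.9734] v [0.9734 0.2293] yaw 13.254863874939984
ends L,R [[ 0.4743  0.0287  0.019 ]
 [ 0.5338 -0.2033  0.019 ]] 0.2395297084831211
[[-0.1005  0.1087]
 [-0.0958 -0.1307]] [[-0.1002  0.0892]
 [-0.0962 -0.1118]] [[ 0.4791  0.0098  0.019 ]
 [ 0.5291 -0.1849  0.019 ]]
strip yaw 14.373474310969256
[0.5128 0.0247 0.8914]
tumbler,pot,masc,stick [[0.5585 0.2349 0.    ]] [[ 0.6774 -0.3251  0.    ]] [[ 0.7453 -0.0328  0.    ]] [[ 0.3579  0.0189  0.    ]
 [ 0.3923 -0.1636  0.    ]]
```

```bash
cat >> h.py <<'E'
mc=np.array([.5971,-.0541]);u=np.array([-.2293,.9734]);v=np.array([.9734,.2293])
w=lambda x,y: mc+x*v+y*u
L0=np.array([.4743,.0287]);R0=np.array([.5338,-.2033])
def d_(a,b): return (b-a)/np.linalg.norm(b-a)
def pose(pivot,phi,sgn,dist,z,off):
    # point at dist from pivot in direction of bar angle phi (strip +y = (-sin,cos)); sgn=+1 toward +y
    yv=np.array([-np.sin(phi),np.cos(phi)]); p=pivot+sgn*dist*yv
    return [p[0],p[1],z],[180,0,np.degrees(phi)+off]
E
cat > s1.py <<'E'
from h import *
from station import r
yv=d_(R0,L0); phi0=np.arctan2(-yv[0],yv[1]); piv=(L0+R0)/2+.108*yv
# target: right foot (216 mm from pivot) at mat x=0
from scipy.optimize import brentq
f=lambda ph:(piv-.216*np.array([-np.sin(ph),np.cos(ph)])-mc)@v
phi1=brentq(f,phi0,phi0+1); print(np.degrees([phi0,phi1]))
best=None
for off in (90,-90):
    q=[r.inverse_kinematics(*pose(piv,p,-1,.213,z,off)) for p,z in((phi0,.30),(phi0,.186),(phi1,.186))]
    print(off,q[0],q[2])
    if all(x is not None for x in q):
        c=max(abs(q[0][5]),abs(q[2][5]))
        if best is None or c<best[0]: best=(c,off)
off=best[1]
G=lambda ph,z:pose(piv,ph,-1,.213,z,off)
r.reach(*G(phi0,.30))
r.servo_line(*G(phi0,.186),speed=.1)
print(r.sense()["tcp_pos"],r.sense()["contact_force"])
r.grab(25); s=r.sense(); print(s["opening"],s["contact_force"],s["clock"])
s=r.snapshot("side"); cv2.imwrite("pics/grip1.png",s["frame"][:,:,::-1])
n=5
for i in range(1,n+1):
    r.servo_line(*G(phi0+(phi1-phi0)*i/n,.186),speed=.06)
    print(r.sense()["contact_force"])
r.wait(.4); s=r.sense(); print(s["tcp_pos"],s["clock"])
r.let_go()
r.servo_line(*G(phi1,.30),speed=.15)
s=r.snapshot("top"); pickle.dump(s,open("top1.pkl","wb")); cv2.imwrite("pics/top1.png",s["frame"][:,:,::-1]); print(r.sense()["clock"])
E
python3 s1.py
```

```text
[14.38436544 40.92702176]
90 [-23.08596978  -0.24607811  86.72867845   0.          93.51739967
 -37.47033522] [-16.18594067  14.00341591  83.11712894   0.          82.87945515
 -57.11296243]
-90 [-2.30859698e+01 -2.46078114e-01  8.67286784e+01 -2.54444375e-14
  9.35173997e+01  1.42529665e+02] [-1.61859407e+01  1.40034159e+01  8.31171289e+01 -2.54444375e-14
  8.28794552e+01  1.22887038e+02]
[ 0.53042896 -0.18915502  0.18694196] [ 0.53829871  0.84878516 -0.20619965]
0.01958333361124419 [-1.76341562 -0.97888962  0.11115591] 5.2
[ 0.63445536  0.48414371 -0.05990532]
[ 0.59316954  0.3871047  -0.74462082]
[ 0.20776675  0.65044742 -0.77495398]
[0.53240919 1.12309655 0.70697248]
[0.51735908 0.54724283 0.08575098]
[ 0.6167173  -0.14361741  0.18602702] 8.025
10.1167
```

```bash
python3 -c "
import cv2,pickle
s=pickle.load(open('top1.pkl','rb'))
cv2.imwrite('pics/crop1.png',cv2.resize(s['frame'][155:255,280:440,::-1],None,fx=5,fy=5,interpolation=cv2.INTER_CUBIC))"
```

```text
(no output)
```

View pics/top1.png

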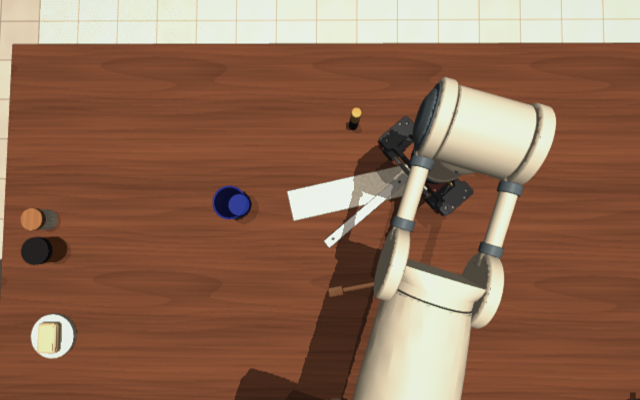

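View pics/crop1.png

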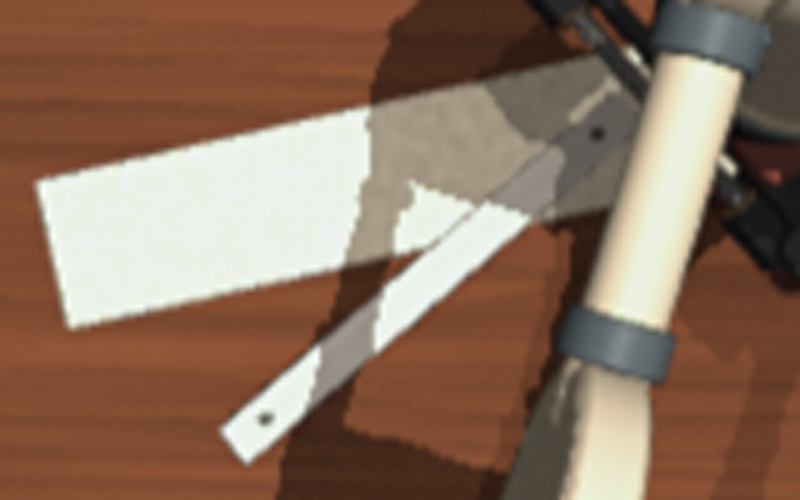

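View pics/grip1.png

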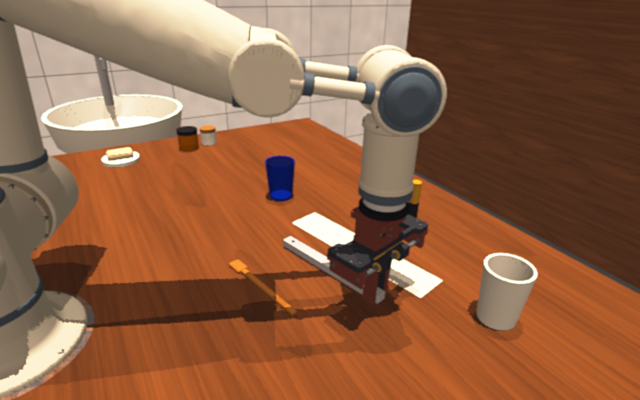

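```bash
cat > s2.py <<'E'
from h import *
from station import r
s=pickle.load(open("top1.pkl","rb"))
F=proj(s,np.array([(265,418),(597,133)])/5.+[279.6,154.6],.019)[:,:2]
yv=d_(F[1],F[0]); mid=F.mean(0); phi0=np.arctan2(-yv[0],yv[1]); piv=mid-.108*yv
inm=lambda p:((p-mc)@v,(p-mc)@u)
print(np.linalg.norm(F[0]-F[1]),np.degrees(phi0),"L",inm(mid+.12*yv),"moved",np.linalg.norm(mid+.12*yv-L0),"R",inm(mid-.12*yv))
phi1=np.arctan2(-u[0],u[1])
# aim strip angle so left foot lies on the centreline
phi1+=np.arcsin(np.clip(((piv-mc)@v)/.216,-.05,.05)) ; print(np.degrees(phi1))
e=piv+.228*np.array([-np.sin(phi1),np.cos(phi1)]); print("final L",inm(e))
off=90
G=lambda ph,z:pose(piv,ph,1,.213,z,off)
print(r.inverse_kinematics(*G(phi0,.186)),r.inverse_kinematics(*G(phi1,.186)))
p=r.sense()["tcp_pos"]; r.servo_line([p[0],p[1],.33])
r.reach(*G(phi0,.32))
r.servo_line(*G(phi0,.186),speed=.1)
print(r.sense()["tcp_pos"],r.sense()["contact_force"])
r.grab(25); q=r.sense(); print(q["opening"],q["contact_force"],q["clock"])
n=5
for i in range(1,n+1):
    r.servo_line(*G(phi0+(phi1-phi0)*i/n,.186),speed=.06)
    print(r.sense()["contact_force"])
r.wait(.4)
r.let_go()
r.servo_line(*G(phi1,.33),speed=.15)
r.move_joints([60.579,5.22,70.514,0,104.267,-3.249])
for n in("top","side"):
    s=r.snapshot(n); pickle.dump(s,open(n+"2.pkl","wb")); cv2.imwrite(f"pics/{n}2.png",s["frame"][:,:,::-1])
    if n=="top": cv2.imwrite('pics/crop2.png',cv2.resize(s['frame'][155:255,280:440,::-1],None,fx=5,fy=5,interpolation=cv2.INTER_CUBIC))
print(r.sense()["clock"])
E
python3 s2.py
```

```text
0.20066098218688092 41.05020280453196 L (np.float64(-0.10502077370052375), np.float64(0.10752422131226533)) moved 0.004639471876699282 R (np.float64(0.006898012096442397), np.float64(-0.1047942702652061))
13.600670271630717
final L (np.float64(-7.23965108703018e-05), np.float64(0.13382732103556136))
[ -2.25000081  -9.45320377 107.21030527   0.          82.24289849
 -43.30020362] [  2.76482078   5.08453247  93.05406013   0.          81.86140741
 -10.83584949]
[0.48037574 0.01515616 0.18680363] [-0.47366337  0.36596561  0.66790834]
0.019870881725846872 [-0.87874859 -0.99036459  1.27761351] 13.8583
[ 0.97516245  0.33283015 -1.12177141]
[ 0.93047266 -0.63385049 -1.41821543]
[ 0.31645804  0.34703594 -0.03421886]
[ 0.71720558  1.18383097 -0.43241785]
[0.88286592 0.3844542  0.14376244]
21.1083
```

View pics/crop2.png

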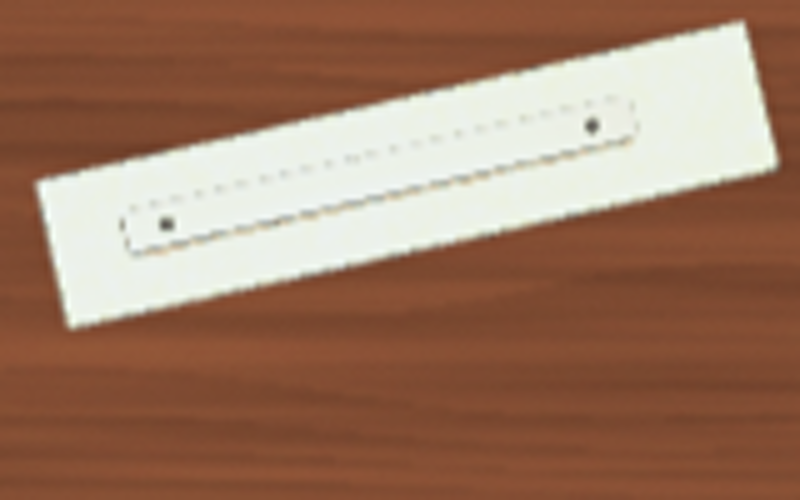

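View pics/top2.png

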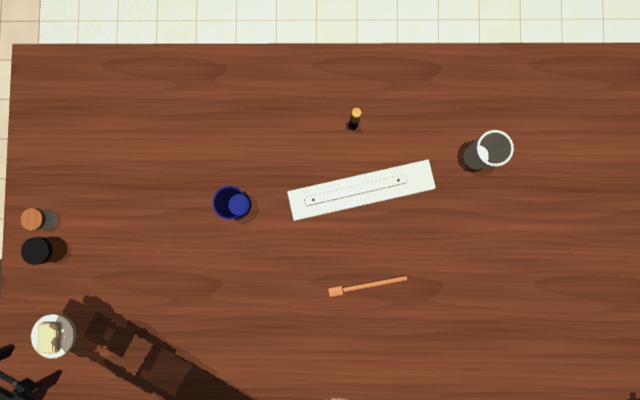

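View pics/side2.png

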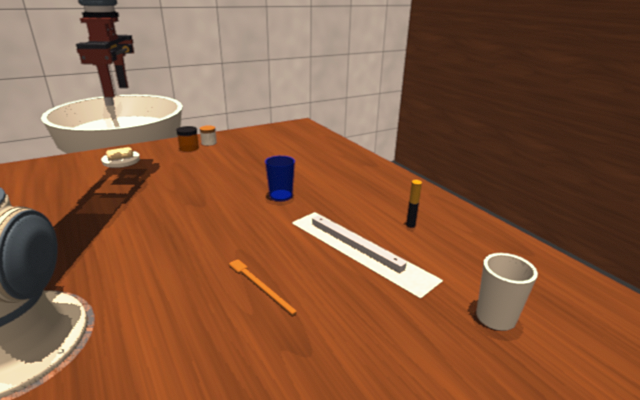

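The strip lies along the middle of the mat, with its screws at crop pixels (167,224) and (592,125). It is well inside the mat on every side. The bystanders are at the same pixels as before.

```bash
python3 - <<'E'
from h import *
from station import r
s=pickle.load(open("top2.pkl","rb"))
F=proj(s,np.array([(167,224),(592,125)])/5.+[279.6,154.6],.019)[:,:2]
y=d_(F[1],F[0]);m=F.mean(0)
for e in(m+.12*y,m-.12*y): print((e-mc)@v,(e-mc)@u)
print(r.sense()["clock"]); r.hand_in()
E
```

```text
0.000739752257575072 0.13411856065847777
0.0019215814393343373 -0.10588885539316253
21.1083
the job is handed in; nothing more can be done
```

I walked the strip onto the mat in two swings and handed the job in at about 21 s, with the strip lying along the middle of the mat.

I gripped the right end and swung it onto the centreline about the left foot, then let go. I then gripped the left end and swung it over about the right foot, let go and moved the arm away. By my measurements either end could have gone first, but starting with the right end left about twice the margin inside the mat's length.

**After the first swing:** the right end was about 7 mm from the centreline, and the left end had moved about 5 mm from where it started.

**At the end:** both ends were within about 2 mm of the centreline, at +134 mm and −106 mm along the mat (limit ±172 mm). The strip looked flat on its feet in the side view.

**Bystanders and forces:** the tumbler, brush pot, mascara and hair stick looked unmoved in the pictures. The contact forces I sampled stayed around 2 N or below. None of my checks failed or disagreed.

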